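Start up the steam ironing unit

TASK

Start up the steam ironing unit: with light fingertip presses, switch on first the main switch, then the boiler switch, then the iron switch, each by pressing down the half of the rocker that is farther from the unit's front edge. Leave the vacuum switch off and the steam knob as it is set, and do not shift or lift the unit, the iron on its rest or the things standing beside it.

Things in the scene. Friction and masses are not known exactly. Their poses are not given: they have to be found in the camera images.
- unit: White box-shaped steam generator, 300 mm deep (x), 460 mm wide (y), 7 to 8 kg, loose on rubber feet. Origin: centre of the underside; x points from its front (robot's side, with louvres) to its back, y to its left, z up. Deck 160 mm high: on its left half the rubber iron rest, on its right half a flat grey control panel. Behind the switches: gauge (left), steam knob (right), at the back the filler cap.
- panel_row (a point): Point on the grey panel's top, 164 mm above the table, 90 mm before and 117 mm right of the unit's centre, on the pivot line of four black rockers. From left to right: boiler (48 mm right of the unit's centre line), iron (90), vacuum (132), and the larger main (184). Small rockers: 17 mm wide, 30 long front to back; main: 28 x 38. Each in a 2 mm high metal frame; a raised end stands 15 to 17 mm over the panel, a pressed half lies level 9 mm over it.
- main_press (a point): Spot to press on the main switch (the larger rocker, at the right end of the row): on the top face of its far half (towards the unit's back), 16 mm behind its pivot; the half is 19 mm long. Off: the far half is raised, this spot 6 mm above its pressed height. A white line on the panel lies just beyond the far end.
- boiler_press (a point): Spot to press on the boiler switch (left-most rocker of the row, small): on the top face of its far half, 13 mm behind its pivot; the half is 15 mm long. This spot goes down 5 mm.
- iron_press (a point): Spot to press on the iron switch (second rocker from the left, small): as for the boiler switch.
- vacuum_press (a point): Same spot on the vacuum switch (third rocker from the left, small), which stays off.
- main_switch (a joint): Rocker angle: 0 off (far half raised), 0.4 on (far half down, lying level; near half raised). It turns under 2 to 4 N near the far end and stays where it is left, so press it right down; then its frame gives about 1 mm per 5 N in a rubber gasket. Keep the fingertip on the far half: the near half rises meanwhile, and pushing that switches it off again.
- boiler_switch (a joint): As main_switch.
- iron_switch (a joint): As main_switch.
- vacuum_switch (a joint): As main_switch; it starts off.
- knob_mark (a point): White mark on the top of the steam knob, 13 mm from its axis; the knob (38 mm across, 22 mm high above the panel) turns easily and its setting varies.
- iron: Steam iron, 210 mm long, 110 mm wide, 118 mm high with a cork-coloured handle bar along it, lying on the rubber rest on the left half of the unit's deck, nose to the back. Loose, 1.3 kg. Origin: centre of its sole.
- spray_bottle: White water spray bottle with grey trigger head, 74 mm across, 161 mm high, on the table to the right of the unit. Origin: centre of its base.
- clapper: Tailor's clapper, a rounded light wooden block 200 x 62 x 45 mm, on the table to the right of the unit. Origin: centre of its underside.
- paper_cup: Brown paper cup, 80 mm across, 95 mm high, on the table to the right of the unit. Origin: centre of its base.

How it is judged (in metres and radians):
On the way, in this order (a step that is already met when the one before it is completed fails the run):
1. the main switch is on, boiler and iron switches still off (value of joint main_switch above 0.3 rad and value of joint each of boiler_switch, iron_switch below 0.1 rad), for 0.1 s.
2. then the boiler switch is on, the main switch still on, the iron switch still off (value of joint each of main_switch, boiler_switch above 0.3 rad and value of joint iron_switch below 0.1 rad), for 0.1 s.
3. then the iron switch is on, with the main and boiler switches (value of joint each of main_switch, boiler_switch, iron_switch above 0.3 rad), for 0.1 s.
At the end, for the whole second after the job is handed in: The main, boiler and iron switches are fully on (rocker angle above 0.3 of 0.4), the vacuum switch off (below 0.1), the unit at rest within 12 mm and the iron within 15 mm of where they stood, and the knob's mark within 8 mm of its place (all of step 3 and value of joint vacuum_switch below 0.1 rad and distance of unit from where it was at the start of the episode below 0.012 m and linear speed of unit below 0.02 m/s and distance of iron from where it was at the start of the episode below 0.015 m and distance of knob_mark from where it was at the start of the episode below 0.008 m); the robot touches nothing.
It fails at once if a press on the unit harder than 20 N (contact force between any of the fingers, the arm and unit above 20 N).
It fails at once if the vacuum switch is switched on or the steam knob is turned (value of joint vacuum_switch above 0.25 rad or distance of knob_mark from where it was at the start of the episode above 0.015 m).
It fails at once if the unit is shifted or lifted by more than 15 mm (distance of unit from where it was at the start of the episode above 0.015 m).
It fails at once if the iron is shifted or lifted by more than 20 mm (distance of iron from where it was at the start of the episode above 0.02 m).
It fails at once if the spray bottle, the clapper or the cup is shifted, lifted or tipped (distance of any of spray_bottle, clapper, paper_cup from where it was at the start of the episode above 0.02 m or angle between any of spray_bottle, paper_cup's own z axis and vertical above 0.5 rad).
It also fails if it takes over 48 s, if anything falls off the work surface, if the arm or the gripper's body presses on something with over 40 N, if the wrist force passes 120 N, or if a joint passes its speed limit or range.

ROBOT

A 6-joint arm with a two-finger parallel gripper is mounted at the origin on the work surface. World frame = base frame: x ahead of the robot, y to its left, z up, the work surface at z = 0. Lengths are in mm, angles in rad, forces in N, time in s.
With the tool pointing down it reaches from about 375 to 750 mm from the base axis. Payload 9 kg.
Tool frame: the origin (TCP) lies midway between the tips of the shut fingers; the grasp point (between the pads) lies 19 mm behind it (arm.hold_point_z is the distance from the TCP to the grasp point, in mm); z points along the fingers, y is the direction in which the jaws open and shut (so a half turn about z gives the same grasp; the last joint's range is limited). The gripper opens to 85 mm and grips with 20 to 120 N. Pads are 22 mm wide; open, the fingers measure 114 mm over their backs; the gripper's body (76 mm by 85 mm) begins 54 mm behind the grasp point. The pads swing forward as they close: fully open they stand 13 mm farther back than shut.
Start: joints at [-1.542, 0.104, 0.097, 1.564, 0, 1.353], TCP at [146.589, -581.849, 231.331] pointing down, gripper open.
Joint ranges: [-2.99, 2.99], [-0.84, 1.86], [-1.1, 1.16], [-1.84, 2.11], [-1.51, 1.56], [-3.14, 3.14]. Speed limits (rad/s): [2.22, 2.22, 2.57, 3.14, 3.14, 3.14].

INTERFACE

Orientations are given as a unit quaternion [w, x, y, z].
In Python, from station import arm, cams, spotter gives the robot as it stands.
- The arm moves only by the tool jog_arm, never from a script. Its argument "plan" is a list that holds one entry, the list of rows, each a list of 7 numbers: the closure, from 0 (fully open) to 1 (shut), then the shift along the tool's x, y, z in m, then the turn, a rotation vector about the tool's x, y, z in rad. A call has exactly 8 rows; each row shifts and turns the commanded pose from where the row before left it, along the tool's axes as they then stand; what a row does not reach is not made up. A row lasts 1/10 s, in which the tool goes at most 50 mm and 8.59 degrees, less where a joint would pass 70% of its speed; a pose out of reach is approached as far as the arm can. A call with a gripper value outside its range is refused whole. The fingers move at their own pace and stop on an object; "grip_force" is the grip in N (left out, the last holds). Time passes only in rows, so rows that do not move let the fingers close, or fill a call up. It gives the time, the measured TCP pose, the force and the opening at its end, in the units of the state.
- arm.get_state(): the state, without advancing time (a new reading comes with each control period).
- cams.capture(name): name is "scene" or "top" or "wrist"; returns the picture (400x640x3 uint8, red, green, blue); there is no depth.
- cams.camera_model(name): a dict with "mtx" (3x3 intrinsics, pixels), "camera_from_world" (4x4, takes a point from world to camera coordinates). Camera axes: x right, y down, z forward; pixel columns grow to the right and rows downward; lengths in mm; the calibration is good to about 2 mm. A picture is of the moment at which its call begins: read the wrist's pose just before it. camera_model takes no time and is no camera call; for the wrist camera it gives the pose at the moment of the call.
- arm.hand_in(): hands the job in, once; it reports no verdict.
Trained networks look in the newest picture that a camera, given by its name, has taken for a name from the list of things; names that differ only in an ending like _2 or _b are one class to them, and where a whole thing is asked for, a point or a joint stands for the part that bears it (a point fixed in the world has none). Each returns a list of dicts, best first, with "score" (0 to 1); they miss things now and then, are a little off and sometimes report something else, mostly with a low value. They report only what shows in the picture. A call takes as long as a camera call.
- spotter.silhouettes(query, camera): "mask" (400x640 bool, what is visible of it) and "xy" ([column, row] in pixels, amid what is visible of it).
- spotter.landmark_of(query, camera): "xy" ([column, row] in pixels: a listed point, or the origin of a listed thing).
The state is a dict: "time": time; "joint_positions": joint angles; "joint_vel": joint speeds; "tau": joint torques, N m; "position": TCP position; "ee_rot": TCP orientation; "contact_force": force on the tool from outside, world axes, zero at the start; "wrist_torque": the same for the moment, N m; "finger_gap": opening from 0.0 (shut) to 1.0 (fully open).
Only numpy, scipy, OpenCV 4.12 (cv2) and the standard library are available. Lean on these libraries where they do the work, as an engineer would, in place of code of your own. Each camera call takes 0.05 s, during which the arm holds its last target.

## Working session

There is one attempt and no reset: what is moved stays moved. The work goes in short steps, Python scripts to look and compute and a tool call to move; the robot and the scene stay as the last step left them, time stands still between calls to the robot, and variables do not carry over. Pictures are saved under pics/ and viewed, and the job is handed in when it is done.

Besides the shell and the picture viewer there is one more tool, called after "Emit:" as name([rows], argument=value, ...), one row to a line, values as JSON. jog_arm: Moves the arm, as the interface text tells. Its arguments: {"type":"object","properties":{"plan":{"type":"array"},"grip_force":{"type":"number"}},"required":["plan"]}

```bash
mkdir -p pics; ls
python3 - <<'E'
from station import arm,cams,spotter
import cv2,numpy as np
s=arm.get_state();print(s)
for n in ["scene","top"]:
    im=cams.capture(n);cv2.imwrite(f"pics/{n}0.png",im[:,:,::-1])
    for q in ["main_press","boiler_press","iron_press","vacuum_press","panel_row","knob_mark","unit"]:
        print(n,q,[(np.round(d["xy"],1).tolist(),round(d["score"],2)) for d in spotter.landmark_of(q,n)][:3])
    m=cams.camera_model(n);print(m)
print(arm.get_state()["time"])
E
```

```text
pics
{'time': 0.0, 'joint_positions': array([-1.54168773e+00,  1.04728543e-01,  9.64748513e-02,  1.56390199e+00,
       -1.91717880e-05,  1.35309344e+00]), 'joint_vel': array([-0.00017027, -0.00020388, -0.00100588,  0.000324  , -0.0004201 ,
        0.000391  ]), 'tau': array([-1.75158082e-03, -5.56926012e+01,  5.03654051e+01,  1.68085221e-02,
       -4.49260651e-04,  1.06401271e-05]), 'position': array([ 146.57980957, -581.47495049,  230.50827732]), 'ee_rot': array([-6.77562661e-04,  9.92394940e-01,  1.23092734e-01,  5.44536073e-05]), 'contact_force': array([ 1.03004569, -0.18712496, -0.05853289]), 'wrist_torque': array([-0.03083833,  0.03581539, -0.00897731]), 'finger_gap': 0.9956464383167458}
scene main_press [([308.2, 201.7], 0.58)]
scene boiler_press [([346.8, 171.4], 0.45)]
scene iron_press [([321.7, 187.9], 0.5), ([336.0, 180.8], 0.45)]
scene vacuum_press [([321.8, 186.7], 0.6)]
scene panel_row [([322.4, 184.4], 0.74)]
scene knob_mark []
scene unit []
{'mtx': array([[386.67005898,   0.        , 323.59192026],
       [  0.        , 386.67005898, 194.7039257 ],
       [  0.      
[... 574 characters left out ...]
w [([342.8, 201.9], 0.76), ([350.7, 138.9], 0.66)]
top knob_mark [([349.2, 140.9], 0.42)]
top unit [([456.9, 272.3], 0.73), ([348.8, 198.0], 0.7), ([331.0, 200.5], 0.62)]
{'mtx': array([[446.5260659 ,   0.        , 331.44554693],
       [  0.        , 446.5260659 , 207.76587056],
       [  0.        ,   0.        ,   1.        ]]), 'camera_from_world': array([[-2.78434596e-02, -9.99597818e-01, -5.37992771e-03,
         1.73262001e+00],
       [-9.88418988e-01,  2.83344433e-02, -1.49080731e-01,
         5.85634792e+02],
       [ 1.49173211e-01,  1.16669939e-03, -9.88810392e-01,
         1.21899647e+03],
       [ 0.00000000e+00,  0.00000000e+00,  0.00000000e+00,
         1.00000000e+00]])}
0.8
```

Run:
```python
import cv2
a=cv2.imread("pics/top0.png");cv2.imwrite("pics/top0c.png",cv2.resize(a[90:250,220:420],None,fx=4,fy=4,interpolation=cv2.INTER_CUBIC)[:600])
a=cv2.imread("pics/scene0.png");cv2.imwrite("pics/scene0c.png",cv2.resize(a[120:270,240:440],None,fx=4,fy=4,interpolation=cv2.INTER_CUBIC))
```

```text
(no output)
```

View pics/top0.png

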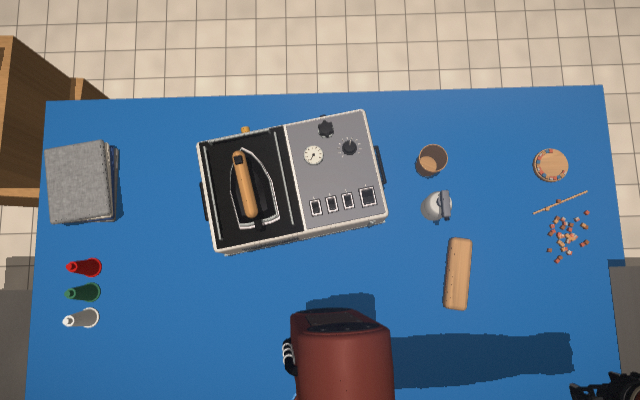

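View pics/scene0.png

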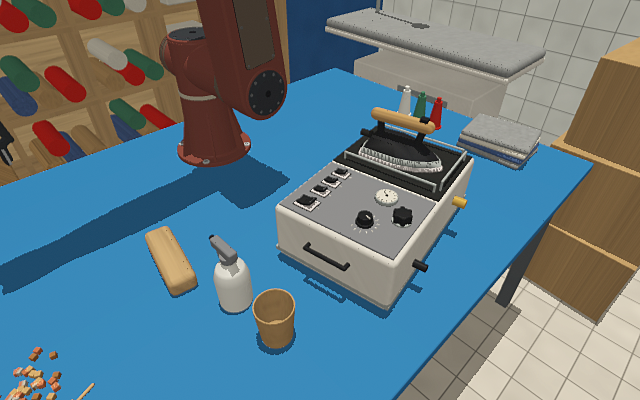

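View pics/top0c.png

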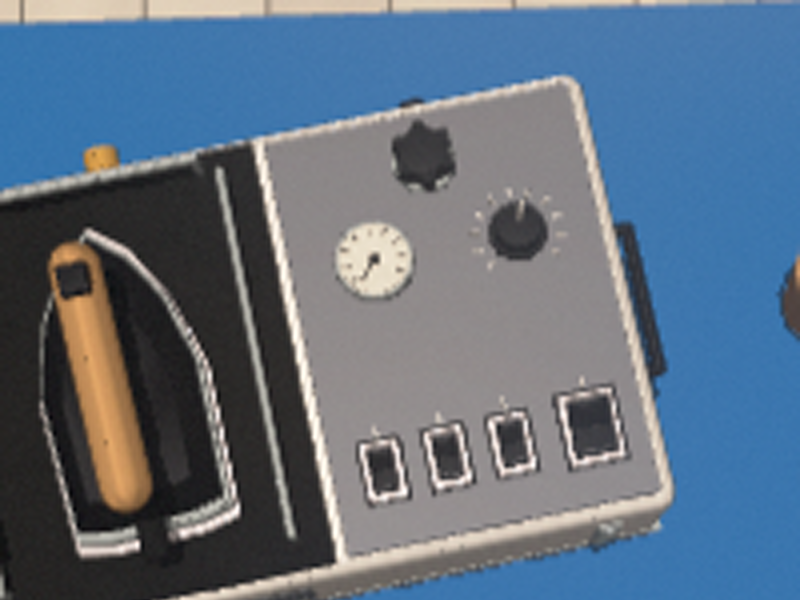

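View pics/scene0c.png

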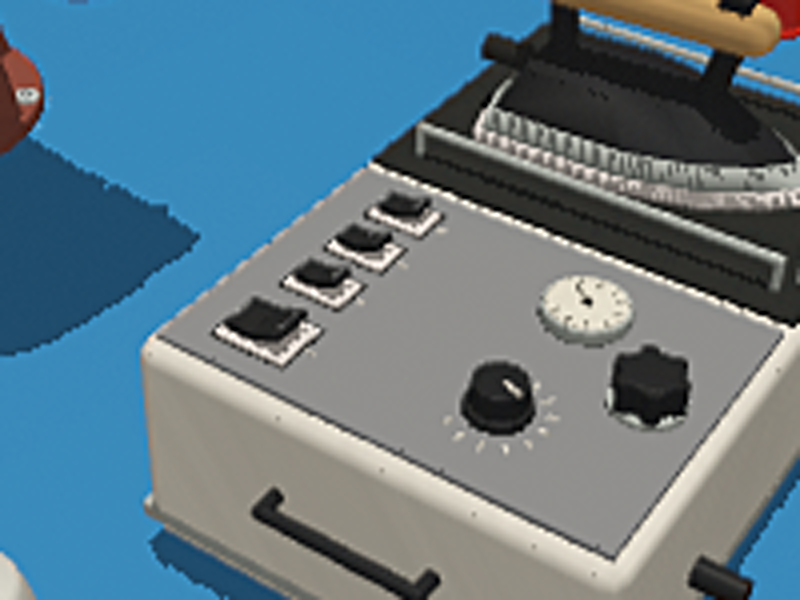

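The top view shows four rockers at about (316,207), (332,204), (348,201) and (368,197), all off. The knob is at (349,148), and the unit is yawed roughly 10°. Next I'll fit the unit's pose.

```bash
cat > h.py <<'E'
import numpy as np,cv2
from station import arm,cams,spotter
from scipy.optimize import least_squares
def ray(m,px,z):
    K=np.array(m["mtx"]);T=np.array(m["camera_from_world"]);R=T[:3,:3];t=T[:3,3]
    d=R.T@np.linalg.solve(K,[px[0],px[1],1]);c=-R.T@t
    return c+d*(z-c[2])/d[2]
def proj(m,P):
    K=np.array(m["mtx"]);T=np.array(m["camera_from_world"])
    q=K@(T[:3,:3]@np.asarray(P,float)+T[:3,3]);return q[:2]/q[2]
def u2w(p,P):
    c,s=np.cos(p[2]),np.sin(p[2]);return np.array([p[0]+c*P[0]-s*P[1],p[1]+s*P[0]+c*P[1],P[2]])
ROW=dict(boiler=(-90,-48),iron=(-90,-90),vacuum=(-90,-132),main=(-90,-184))
def fit(obs): # list of (model, P_unit, px)
    f=lambda p:np.concatenate([proj(m,u2w(p,P))-np.array(px) for m,P,px in obs])
    r=least_squares(f,[580,0,0.17],x_scale=[1,1,.01],loss="soft_l1");return r.x,f(r.x).reshape(-1,2)
E
python3 - <<'E'
from h import *
mt=cams.camera_model("top");ms=cams.camera_model("scene")
o=[(k,(v[0]/4+220-.4,v[1]/4+90-.4)) for k,v in dict(boiler=(384,469),iron=(447,457),vacuum=(512,443),main=(591,427)).items()]
top=[(mt,(*ROW[k],166),p) for k,p in o]
p,r=fit(top);print(p,r.round(2).tolist())
o=[(k,(v[0]/4+240-.4,v[1]/4+120-.4)) for k,v in dict(boiler=(404,215),iron=(366,246),vacuum=(322,284),main=(267,333)).items()]
sc=[(ms,(*ROW[k],165),p) for k,p in o]
p,r=fit(sc);print(p,r.round(2).tolist())
p,r=fit(top+sc);print(p,r.round(2).tolist())
for k,d in [("main",16),("boiler",13),("iron",13)]:
    print(k,u2w(p,(ROW[k][0]+d,ROW[k][1],173)).round(1))
E
```

```text
[6.50513610e+02 8.89392107e+01 1.75164459e-01] [[-0.22, 0.12], [0.14, -0.17], [-0.02, 0.05], [0.1, -0.01]]
[6.49308999e+02 9.16095542e+01 1.80207449e-01] [[-0.01, 0.0], [-0.35, 0.62], [0.21, -0.01], [0.11, -0.49]]
[6.50263519e+02 9.00251042e+01 1.77733576e-01] [[-0.56, 0.17], [-0.21, -0.16], [-0.38, 0.01], [-0.27, -0.1], [-0.16, 0.37], [-0.56, 0.99], [-0.06, 0.37], [-0.23, -0.1]]
main [ 610.  -104.2  173. ]
boiler [583.   29.2 173. ]
iron [590.4 -12.2 173. ]
```

Emit:
jog_arm([
  [[1,0,0,-0.045,0,0,0.069],[1,0.036,-0.0258,0,0,0,0],[1,0.036,-0.0258,0,0,0,0],[1,0.036,-0.0258,0,0,0,0],[1,0.036,-0.0258,0,0,0,0],[1,0.036,-0.0258,0,0,0,0],[1,0.036,-0.0258,0,0,0,0],[1,0.036,-0.0258,0,0,0,0]],
], grip_force=40)

```text
time: 1.6
position: [363.7, -358.1, 276.5]
ee_rot: [0.0, 0.996, 0.089, 0.0]
contact_force: [0.7, -0.8, -0.6]
finger_gap: 0.002
```

Emit:
jog_arm([
  [[1,0.036,-0.0258,0,0,0,0],[1,0.036,-0.0258,0,0,0,0],[1,0.036,-0.0258,0,0,0,0],[1,0.036,-0.0258,0,0,0,0],[1,0.036,-0.0258,0,0,0,0],[1,0.036,-0.0258,0,0,0,0],[1,0.03,-0.022,0,0,0,0],[1,0,0,0,0,0,0]],
])

```text
time: 2.4
position: [575.5, -138.6, 275.8]
ee_rot: [-0.0, 0.996, 0.091, 0.0]
contact_force: [0.1, -0.3, 0.3]
finger_gap: -0.0
```

```bash
cat > look.py <<'E'
from h import *
import sys
tag=sys.argv[1]
s=arm.get_state();print(s["time"],s["position"].round(2),s["ee_rot"].round(4),s["contact_force"].round(2),s["finger_gap"])
m=cams.camera_model("wrist");im=cams.capture("wrist");cv2.imwrite(f"pics/w{tag}.png",im[:,:,::-1])
import pickle;pickle.dump(m,open(f"pics/w{tag}.pkl","wb"))
for q in ["main_press","boiler_press","iron_press","vacuum_press","panel_row","knob_mark"]:
    print(q,[(np.round(d["xy"],1).tolist(),round(d["score"],2)) for d in spotter.landmark_of(q,"wrist")][:3])
p=[650.26,90.0,.1777]
for k,v in ROW.items(): print(k,proj(m,u2w(p,(*v,166))).round(1))
E
python3 look.py 1
```

```text
2.4 [ 575.54 -138.64  275.77] [-5.000e-04  9.959e-01  9.090e-02  1.000e-04] [ 0.09 -0.32  0.34] -0.00018889473669914372
main_press [([286.1, 153.5], 0.59)]
boiler_press [([118.7, 160.1], 0.89), ([171.2, 158.4], 0.4)]
iron_press [([172.4, 159.9], 0.71), ([115.9, 154.0], 0.61), ([211.9, 168.2], 0.22)]
vacuum_press [([222.0, 160.7], 0.95)]
panel_row [([211.0, 167.8], 0.72)]
knob_mark []
boiler [131.2 169.8]
iron [180.  170.1]
vacuum [228.9 170.3]
main [289.3 170.7]
```

View pics/w1.png

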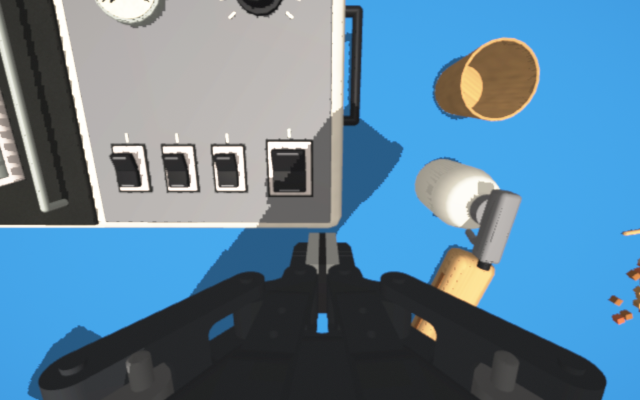

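The wrist view shows the frames centred at (131,168), (180,168), (229,168) and (289.5,168). That is within about 2 mm of the prediction, slightly farther back, so I'll bias the presses 1 mm back.

Emit:
jog_arm([
  [[1,0.0206,-0.0138,0,0,0,0],[1,0.0206,-0.0138,0,0,0,0],[1,0,0,0.02,0,0,0],[1,0,0,0.02,0,0,0],[1,0,0,0.02,0,0,0],[1,0,0,0.01,0,0,0],[1,0,0,0,0,0,0],[1,0,0,0,0,0,0]],
])

```text
time: 3.55
position: [609.2, -108.0, 207.2]
ee_rot: [0.0, 0.996, 0.088, 0.0]
contact_force: [0.6, 0.3, 0.2]
finger_gap: 0.001
```

```bash
python3 look.py 2
python3 - <<'E'
from h import *
for n,c in [("scene",(150,250,260,380)),("top",(120,240,300,440))]:
    im=cams.capture(n)[:,:,::-1];cv2.imwrite(f"pics/{n}2.png",cv2.resize(im[c[0]:c[1],c[2]:c[3]],None,fx=5,fy=5,interpolation=cv2.INTER_CUBIC))
E
```

```text
3.55 [ 609.22 -108.02  207.2 ] [2.000e-04 9.961e-01 8.850e-02 4.000e-04] [0.56 0.3  0.22] 0.0008573251658625366
main_press [([312.5, 232.3], 0.67)]
boiler_press [([94.1, 235.8], 0.81)]
iron_press [([165.8, 237.0], 0.87)]
vacuum_press [([232.0, 234.4], 0.95), ([477.7, 223.0], 0.29)]
panel_row [([217.4, 241.5], 0.78)]
knob_mark [([167.4, 234.5], 0.41)]
boiler [113.  244.9]
iron [175.6 244.9]
vacuum [238.2 244.9]
main [315.7 245. ]
```

View pics/w2.png

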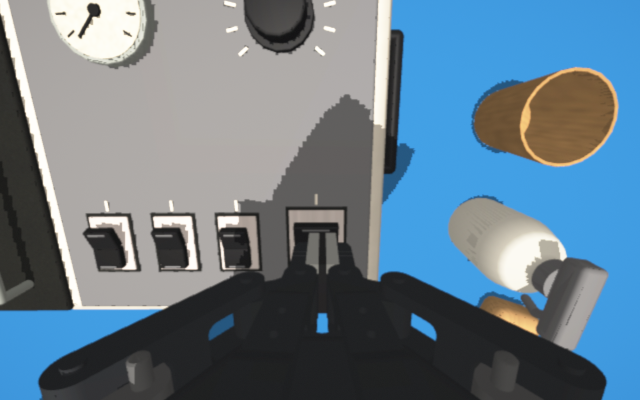

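View pics/scene2.png

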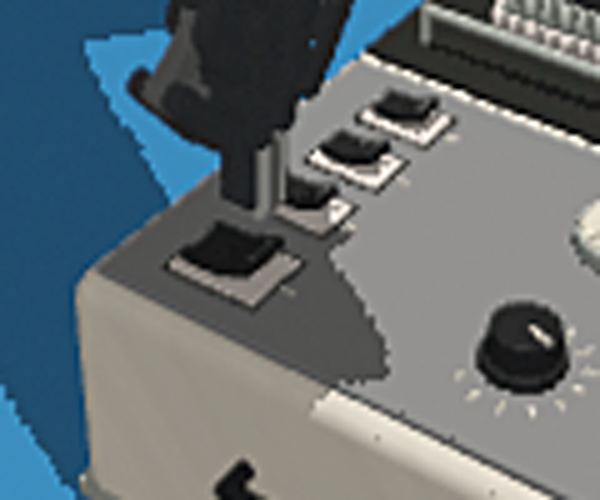

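Emit:
jog_arm([
  [[1,0.0025,-0.0036,0.005,0,0,0],[1,0,0,0.01,0,0,0],[1,0,0,0.007,0,0,0],[1,0,0,0.003,0,0,0],[1,0,0,0.002,0,0,0],[1,0,0,0.002,0,0,0],[1,0,0,0.001,0,0,0],[1,0,0,0,0,0,0]],
])

```text
time: 4.8
position: [611.3, -103.7, 176.6]
ee_rot: [0.0, 0.996, 0.089, 0.0]
contact_force: [1.6, 1.3, 2.3]
finger_gap: 0.002
```

Contact is made at 2–3 N. I'll continue gently.

Emit:
jog_arm([
  [[1,0,0,0.001,0,0,0],[1,0,0,0.001,0,0,0],[1,0,0,0.001,0,0,0],[1,0,0,0.0005,0,0,0],[1,0,0,0,0,0,0],[1,0,0,0,0,0,0],[1,0,0,0,0,0,0],[1,0,0,0,0,0,0]],
])

```text
time: 5.6
position: [611.0, -103.7, 172.8]
ee_rot: [0.0, 0.996, 0.089, -0.0]
contact_force: [1.9, -1.7, 2.4]
finger_gap: -0.003
```

Emit:
jog_arm([
  [[1,0,0,0.0005,0,0,0],[1,0,0,0.0005,0,0,0],[1,0,0,0.0003,0,0,0],[1,0,0,0,0,0,0],[1,0,0,0,0,0,0],[1,0,0,0,0,0,0],[1,0,0,0,0,0,0],[1,0,0,0,0,0,0]],
])

```text
time: 6.4
position: [611.1, -103.7, 172.0]
ee_rot: [0.0, 0.996, 0.089, 0.0]
contact_force: [1.0, -1.1, 6.2]
finger_gap: 0.001
```

Emit:
jog_arm([
  [[1,0,0,-0.005,0,0,0],[1,0,0,-0.01,0,0,0],[1,0,0,-0.02,0,0,0],[1,0,-0.04,-0.015,0,0,0],[1,0,-0.04,0,0,0,0],[1,0,-0.03,0,0,0,0],[1,0,-0.02,0,0,0,0],[1,0,0,0,0,0,0]],
])

```text
time: 7.2
position: [587.4, 26.8, 222.1]
ee_rot: [-0.0, 0.996, 0.09, -0.0]
contact_force: [-0.6, -0.9, 0.1]
finger_gap: 0.002
```

```bash
python3 look.py 3
python3 - <<'E'
from h import *
for n,c in [("scene",(150,250,260,380)),("top",(120,240,300,440))]:
    im=cams.capture(n)[:,:,::-1];cv2.imwrite(f"pics/{n}3.png",cv2.resize(im[c[0]:c[1],c[2]:c[3]],None,fx=5,fy=5,interpolation=cv2.INTER_CUBIC))
E
```

```text
7.2 [587.4   26.83 222.11] [-2.000e-04  9.959e-01  9.030e-02 -1.000e-04] [-0.62 -0.88  0.1 ] 0.0022957738601585586
main_press [([516.6, 219.7], 0.89), ([82.1, 109.6], 0.62)]
boiler_press [([315.0, 228.0], 0.86)]
iron_press [([382.7, 233.0], 0.74)]
vacuum_press [([443.4, 232.8], 0.92)]
panel_row [([414.4, 236.5], 0.57)]
knob_mark []
boiler [316.9 239.5]
iron [375.1 239.7]
vacuum [433.4 239.9]
main [505.4 240.2]
```

View pics/w3.png

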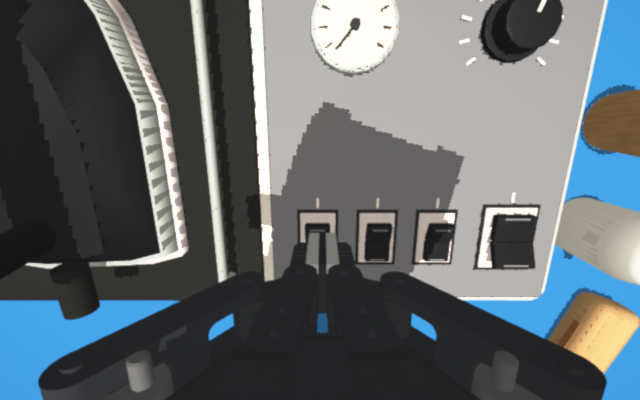

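View pics/scene3.png

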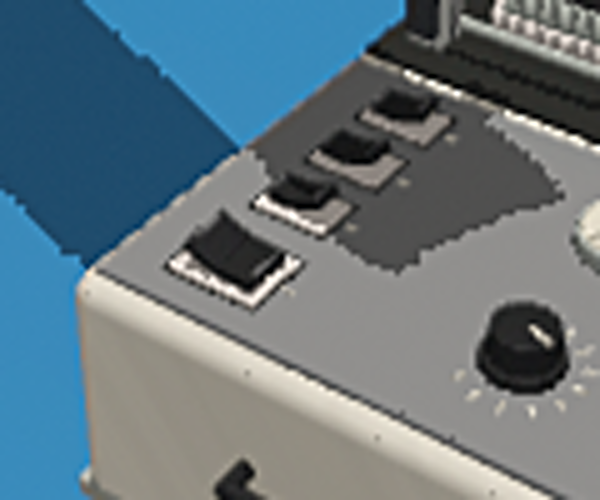

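Emit:
jog_arm([
  [[1,-0.0024,-0.0032,0.01,0,0,0],[1,0,0,0.015,0,0,0],[1,0,0,0.01,0,0,0],[1,0,0,0.004,0,0,0],[1,0,0,0.002,0,0,0],[1,0,0,0.002,0,0,0],[1,0,0,0.002,0,0,0],[1,0,0,0,0,0,0]],
])

```text
time: 8.45
position: [585.7, 27.1, 177.0]
ee_rot: [0.0, 0.996, 0.089, 0.001]
contact_force: [1.5, 0.9, 1.8]
finger_gap: 0.003
```

Emit:
jog_arm([
  [[1,0,0,0.001,0,0,0],[1,0,0,0.001,0,0,0],[1,0,0,0.001,0,0,0],[1,0,0,0.0008,0,0,0],[1,0,0,0.0004,0,0,0],[1,0,0,0,0,0,0],[1,0,0,0,0,0,0],[1,0,0,0,0,0,0]],
])

```text
time: 9.25
position: [585.2, 27.0, 172.4]
ee_rot: [0.0, 0.996, 0.089, 0.0]
contact_force: [1.4, -0.4, 4.1]
finger_gap: -0.001
```

Emit:
jog_arm([
  [[1,0,0,0.0004,0,0,0],[1,0,0,0.0003,0,0,0],[1,0,0,0,0,0,0],[1,0,0,0,0,0,0],[1,0,0,0,0,0,0],[1,0,0,0,0,0,0],[1,0,0,0,0,0,0],[1,0,0,0,0,0,0]],
])

```text
time: 10.05
position: [585.2, 27.0, 171.9]
ee_rot: [0.0, 0.996, 0.089, 0.0]
contact_force: [0.1, -0.2, 7.6]
finger_gap: -0.002
```

Emit:
jog_arm([
  [[1,0,0,-0.005,0,0,0],[1,0,0,-0.015,0,0,0],[1,0,0,-0.02,0,0,0],[1,0,0.02,-0.01,0,0,0],[1,0,0.0195,0,0,0,0],[1,0,0,0,0,0,0],[1,0,0,0,0,0,0],[1,0,0,0,0,0,0]],
])

```text
time: 10.85
position: [591.8, -11.1, 221.5]
ee_rot: [-0.0, 0.996, 0.089, -0.0]
contact_force: [0.0, -0.2, -0.3]
finger_gap: 0.002
```

```bash
python3 look.py 4
```

```text
10.85 [591.77 -11.11 221.55] [-2.00e-04  9.96e-01  8.90e-02 -3.00e-04] [ 0.02 -0.23 -0.28] 0.0021705740466289136
main_press [([461.5, 216.7], 0.75)]
boiler_press []
iron_press [([323.8, 229.9], 0.72)]
vacuum_press [([386.8, 228.0], 0.7)]
panel_row [([359.1, 232.8], 0.72)]
knob_mark [([461.7, 217.4], 0.18)]
boiler [263.9 236.5]
iron [322.4 236.6]
vacuum [380.9 236.7]
main [453.4 236.8]
```

View pics/w4.png

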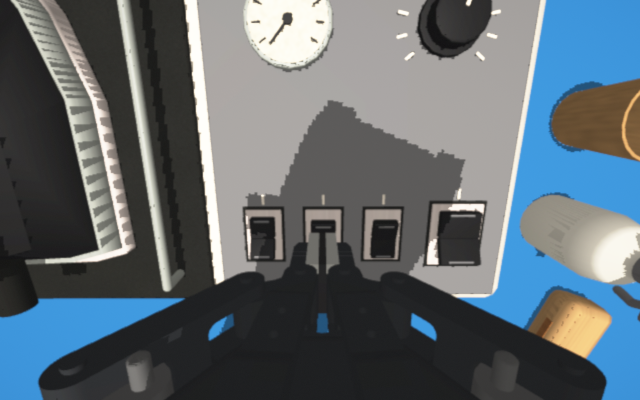

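The boiler rocker at (263,234) has flipped, the main is still on, and the tip is over the iron rocker. Pressing iron now.

Emit:
jog_arm([
  [[1,0,0,0.01,0,0,0],[1,0,0,0.015,0,0,0],[1,0,0,0.01,0,0,0],[1,0,0,0.004,0,0,0],[1,0,0,0.002,0,0,0],[1,0,0,0.002,0,0,0],[1,0,0,0.0015,0,0,0],[1,0,0,0,0,0,0]],
])

```text
time: 12.0
position: [592.5, -11.8, 177.6]
ee_rot: [0.0, 0.996, 0.089, 0.001]
contact_force: [0.4, -0.6, 1.1]
finger_gap: 0.001
```

Emit:
jog_arm([
  [[1,0,0,0.001,0,0,0],[1,0,0,0.001,0,0,0],[1,0,0,0.001,0,0,0],[1,0,0,0.0008,0,0,0],[1,0,0,0.0004,0,0,0],[1,0,0,0,0,0,0],[1,0,0,0,0,0,0],[1,0,0,0,0,0,0]],
])

```text
time: 12.8
position: [592.1, -11.9, 172.9]
ee_rot: [0.0, 0.996, 0.089, -0.0]
contact_force: [1.4, -0.6, 1.7]
finger_gap: -0.0
```

Emit:
jog_arm([
  [[1,0,0,0.0004,0,0,0],[1,0,0,0.0004,0,0,0],[1,0,0,0.0004,0,0,0],[1,0,0,0,0,0,0],[1,0,0,0,0,0,0],[1,0,0,0,0,0,0],[1,0,0,0,0,0,0],[1,0,0,0,0,0,0]],
])

```text
time: 13.6
position: [592.1, -11.8, 172.1]
ee_rot: [0.0, 0.996, 0.089, 0.0]
contact_force: [0.4, -0.6, 5.4]
finger_gap: -0.002
```

Emit:
jog_arm([
  [[1,0,0,-0.005,0,0,0],[1,0,0,-0.015,0,0,0],[1,0,0,-0.03,0,0,0],[1,-0.01,0,-0.04,0,0,0],[1,-0.03,0.01,-0.01,0,0,0],[1,-0.02,0.01,0,0,0,0],[1,0,0,0,0,0,0],[1,0,0,0,0,0,0]],
])

```text
time: 14.4
position: [536.6, -42.2, 272.4]
ee_rot: [0.0, 0.996, 0.088, 0.0]
contact_force: [-0.4, -0.5, -0.5]
finger_gap: 0.002
```

```bash
python3 look.py 5
python3 - <<'E'
from h import *
for n,c in [("scene",(150,250,260,380)),("top",(120,240,300,440))]:
    im=cams.capture(n)[:,:,::-1];cv2.imwrite(f"pics/{n}5f.png",im);cv2.imwrite(f"pics/{n}5.png",cv2.resize(im[c[0]:c[1],c[2]:c[3]],None,fx=5,fy=5,interpolation=cv2.INTER_CUBIC))
d=cv2.absdiff(cv2.imread("pics/scene5f.png"),cv2.imread("pics/scene0.png")).max(2)
cv2.imwrite("pics/diff5.png",d)
a=cv2.imread("pics/w5.png")[90:230,80:440];cv2.imwrite("pics/w5c.png",cv2.resize(a,None,fx=2.2,fy=2.2,interpolation=cv2.INTER_CUBIC))
E
```

```text
14.4 [536.57 -42.15 272.41] [1.000e-04 9.961e-01 8.840e-02 3.000e-04] [-0.4  -0.53 -0.49] 0.0015010402053317305
main_press [([415.5, 124.0], 0.83)]
boiler_press [([241.5, 127.1], 0.8)]
iron_press [([298.4, 129.0], 0.66)]
vacuum_press [([349.7, 132.6], 0.62)]
panel_row [([329.9, 142.5], 0.89)]
knob_mark []
boiler [246.7 146.2]
iron [297.3 146.2]
vacuum [347.8 146.2]
main [410.4 146.2]
```

View pics/w5.png

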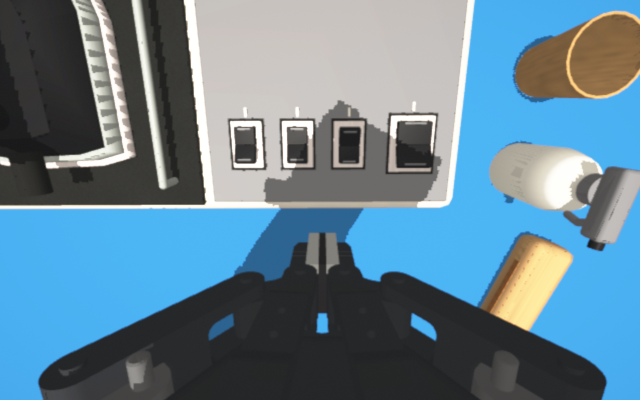

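View pics/scene5.png

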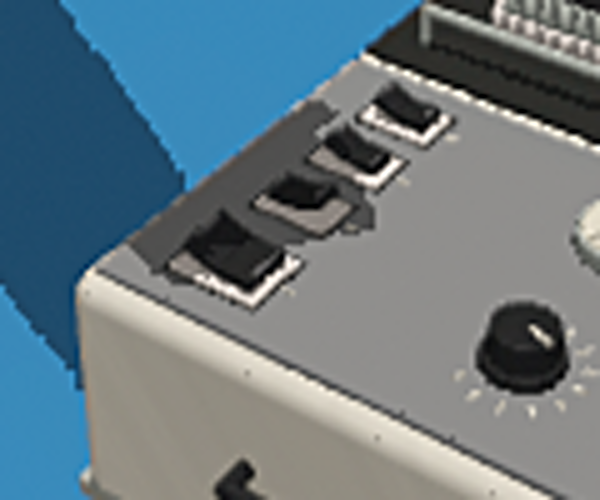

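View pics/diff5.png

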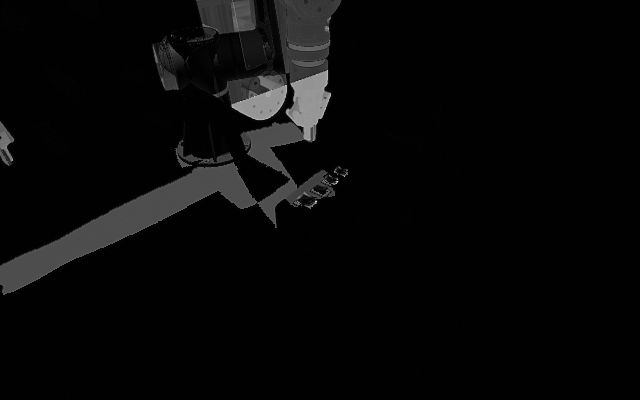

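The scene view shows main, boiler and iron with their near halves raised, so they are on, while vacuum is still in its original off pose. The difference image against the start changes only at the rockers, the arm and its shadow. The unit, iron, knob, bottle, clapper and cup have not moved. The arm is clear, so I'm handing in.

```bash
python3 -c "
from station import arm
print(arm.hand_in())"
```

```text
the job is handed in; nothing more can be done
None
```

I switched on main, then boiler, then iron. Each was pressed on its far half with the shut fingertips until it bottomed out, at about 6 N, 8 N and 5 N as read after each press. I then raised the arm clear of the unit and handed the job in at about 15 s of the 48 s allowed.

- **Switches:** The last wrist and scene pictures show main, boiler and iron on, and vacuum still off.
- **Nothing shifted:** Comparing the scene picture with the one from the start, only the rockers, the arm and its shadow changed. The unit, iron, knob, bottle, clapper and cup show no movement.
- **Disagreements:** The wrist camera put the switch row about 1–2 mm farther back than the fixed cameras did. I allowed for this by pressing 1–1.5 mm farther back. The boiler press also landed about 2.4 mm right of its target, but still on that rocker.
- **Not checked:** The network did not find the knob's mark in the last wrist picture, so the knob was checked only by comparing pictures. The rocker angles were judged by eye, not measured, and the hand-in reported no verdict.

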